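Clip the battery pack into the rover

TASK

Fit the slim long battery pack into the pair of spring clips on top of the small wheeled rover: lay it lengthwise over the two clips, centred, and press it straight down until it snaps fully home in both, then let go. Leave the short pack and the thick pack where they lie.

Things in the scene. Friction and masses are not known exactly. Their poses are not given: they have to be found in the camera images.
- pack: The pack to fit: a battery pack: a bare aluminium tube with a square dark grey plastic cap on each end. 130 mm long, the tube 28 mm in diameter, caps 12 mm long and 32 mm square; about 160 g. It lies on the bench, axis level, 16 mm up. Origin at its centre, x along its axis; either way round fits.
- pack_short: Not to be moved: a battery pack: a bare aluminium tube with a square dark grey plastic cap on each end. Only 72 mm long, tube also 28 mm in diameter, caps 32 mm square. Lies on the bench; origin at its centre, x along its axis.
- pack_thick: Not to be moved: a battery pack: a bare aluminium tube with a square dark grey plastic cap on each end. 130 mm long, but tube 44 mm in diameter, caps 48 mm square. Lies on the bench; origin at its centre, x along its axis.
- seat (a point): Home point of the pack's centre, 100 mm above bench, 34 above the fixed rover's 120 mm wide deck. x along pack and rover, z up. Sprung C-clips, 10 mm wide, at x -30 and +30 mm; the gap between is free for fingers. Jaws: 22 mm mouth 9 mm above seat, flared to 40 mm at 23 mm; 10 to 25 N straight down snaps the pack onto its saddles. All else on the rover stays under 90 mm height
There are look-alikes about, which are no part of the job. Leave any blue look-alike of the pack alone.

How it is judged:
By the outcome, as a careful person would: the job done as asked, in the order asked, and still so for the second after the job is handed in, with the robot touching nothing.
It also fails if it takes over 40 s, if anything falls off the work surface, if the arm or the gripper's body presses on something with over 40 N, if the wrist force passes 120 N, or if a joint passes its speed limit or range.

ROBOT

A 6-joint arm with a two-finger parallel gripper is mounted at the origin on the work surface. World frame = base frame: x ahead of the robot, y to its left, z up, the work surface at z = 0. Lengths are in m, angles in rad, forces in N, time in s.
With the tool pointing down it reaches from about 0.3 to 0.775 m from the base axis. Payload 14.6 kg.
Tool frame: the origin (TCP) lies on the centre line of the jaws, within the pads' length; the fingertips stand 25 mm ahead of it and the grasp point (between the pads) lies 6 mm ahead of it (ctrl.tip_reach is the distance from the TCP to the fingertips, in m); z points along the fingers, y is the line along which they close (so a half turn about z gives the same grasp; the last joint's range is limited). The gripper opens to 94 mm and grips with 3 to 60 N. Pads are 16 mm wide; open, the fingers measure 119 mm over their backs; the gripper's body (75 mm by 177 mm) begins 78 mm behind the grasp point.
Start: joints at [-0.067, 0.3, 1.521, -0, 1.321, -0.067], TCP at [0.55, -0, 0.23] pointing down, gripper open.
Joint ranges: [-3.03, 3.03], [-0.79, 2.21], [0.23, 2.52], [-1.04, 4.18], [0, 3.07], [-2.55, 2.55]. Speed limits (rad/s): [2.22, 2.22, 2.57, 3.14, 3.14, 3.14].

INTERFACE

Orientations are given as [roll, pitch, yaw] about the fixed x, y, z axes, in that order (R = Rz(yaw) Ry(pitch) Rx(roll)).
In Python, from station import ctrl gives the robot as it stands. The module is installed in compiled form; this text tells all that it offers.
- The arm moves only by the tool apply_moves, never from a script. Its argument "deltas" is a list of rows, each a list of 7 numbers: the closure in counts, from 0 (fully open) to 255 (shut), then the shift along the world's x, y, z in cm, then the turn, a rotation vector about the world's x, y, z in rad. In form: [[jaw, tx, ty, tz, ax, ay, az], ...]. A call has 1 to 10 rows; each row shifts and turns the commanded pose from where the row before left it; what a row does not reach is not made up. A row lasts 1/10 s, in which the tool goes at most 50 mm and 8.59 degrees, less where a joint would pass 70% of its speed; a pose out of reach is approached as far as the arm can. A call with a gripper value outside its range is refused whole. The fingers move at their own pace and stop on an object; "grip_force" is the grip in N (left out, the last holds). Time passes only in rows, so rows that do not move let the fingers close. It gives the time, the measured TCP pose, the force, the opening and the grip force at its end, in the units of the state.
- ctrl.get_obs(): the state, without advancing time (a new reading comes with each control period).
- ctrl.camera(name): name is "scene" or "side" or "wrist"; returns a dict with "img" (384x512x3 uint8, red, green, blue), "K" (3x3 intrinsics, pixels), "pose" (4x4, takes a point from camera to world coordinates); the wrist camera has in their place "hand_eye" (4x4, takes a point from camera to tool coordinates, whose origin is the TCP and whose axes are the flange's). Camera axes: x right, y up, looking along -z (the intrinsics and any distortion apply to the point x, -y, -z); pixel columns grow to the right and rows downward; lengths in m; the calibration is good to about 2 mm. A picture is of the moment at which its call begins: read the wrist's pose just before it. There is no depth.
- ctrl.hand_in(): hands the job in; it is judged then, once.
The state is a dict: "time_s": time; "qpos": joint angles; "joint_vel": joint speeds; "tau": joint torques, N m; "ee_pos": TCP position; "eef_rot": TCP orientation; "force": force on the tool from outside, world axes, zero at the start; "moment": the same for the moment, N m; "grip_width": finger opening in m; "grip_force": force on a finger pad.
Only numpy, scipy, OpenCV 4.12 (cv2) and the standard library are available. Lean on these libraries where they do the work, as an engineer would, in place of code of your own. Each camera call takes 0.05 s, during which the arm holds its last target. There are 200 camera calls.

## Working session

There is one attempt and no reset: what is moved stays moved. The work goes in short steps, Python scripts to look and compute and a tool call to move; the robot and the scene stay as the last step left them, time stands still between calls to the robot, and variables do not carry over. Pictures are saved under pics/ and viewed, at most 10 in all, crops included, and the job is handed in when it is done.

Besides the shell and the picture viewer there is one more tool, called after "Call:" as a command line: name --pt "numbers of a row" for each row, then --argument value for the rest. apply_moves: Moves the arm, as the interface text tells. Its arguments: {"type":"object","properties":{"deltas":{"type":"array"},"grip_force":{"type":"number"}},"required":["deltas"]}

```bash
mkdir -p pics
cat > h.py <<'E'
import cv2, numpy as np
from station import ctrl
from scipy.spatial.transform import Rotation as R
def snap(n,f):
    c=ctrl.camera(n); cv2.imwrite('pics/'+f,c['img'][:,:,::-1]); 
    np.savez('pics/'+f+'.npz',**{k:v for k,v in c.items()}); return c
E
python3 - <<'E'
from h import *
a=snap('scene','s0.png');b=snap('side','d0.png')
for c in (a,b): print({k:np.round(v,3).tolist() for k,v in c.items() if k!='img'})
print(ctrl.get_obs())
E
```

```text
{'K': [[462.259, 0.0, 255.655], [0.0, 462.259, 194.981], [0.0, 0.0, 1.0]], 'pose': [[-0.596, -0.594, 0.54, 1.116], [0.803, -0.451, 0.389, 0.486], [0.013, 0.666, 0.746, 1.104], [0.0, 0.0, 0.0, 1.0]]}
{'K': [[391.885, 0.0, 254.008], [0.0, 391.885, 190.583], [0.0, 0.0, 1.0]], 'pose': [[-0.994, 0.048, -0.094, 0.308], [-0.105, -0.518, 0.849, 0.89], [-0.008, 0.854, 0.52, 0.637], [0.0, 0.0, 0.0, 1.0]]}
{'time_s': 0.1, 'qpos': array([-6.66195414e-02,  3.00416452e-01,  1.52151356e+00, -6.16383218e-06,
        1.32069440e+00, -6.66383554e-02]), 'joint_vel': array([ 0.00062379, -0.00071541, -0.00082005, -0.00033104,  0.00170488,
       -0.00146207]), 'tau': array([ 1.84928511e-03, -5.32644153e+01, -3.53284299e+01,  7.10431044e-02,
        2.34944851e-02, -7.30603051e-05]), 'ee_pos': array([ 5.49793264e-01, -1.35831703e-06,  2.29944854e-01]), 'eef_rot': array([-3.14056279e+00, -6.27463417e-05,  1.57081664e+00]), 'force': array([-0.0443673 , -0.04736822,  0.06295118]), 'moment': array([-0.06448762, -0.01770453, -0.01968108]), 'grip_force': 0.0, 'grip_width': 0.09355665685732294}
```

View pics/s0.png

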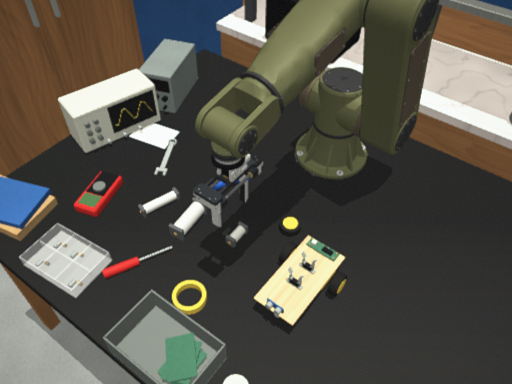

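View pics/d0.png

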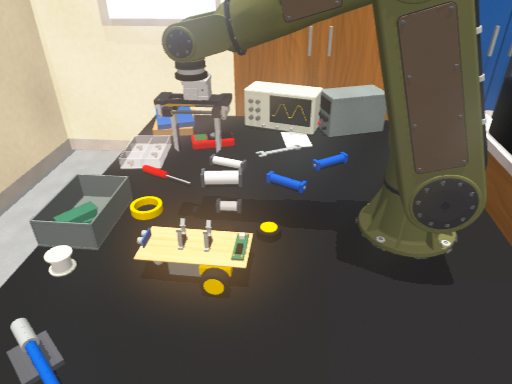

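In the scene view there are three aluminium packs: (159,202) looks slim and long, (188,218) thick and (237,234) short. In the side view they are at (228,162), (221,178) and (229,206). The blue look-alikes are at side (286,181) and (331,161). The rover clips are at scene (295,280) and (308,263). I'll confirm the slim pack in an enlarged crop.

Run:
```python
from h import *
s=cv2.imread('pics/s0.png');d=cv2.imread('pics/d0.png')
f=lambda im,x,y,w,h,k:cv2.resize(im[y:y+h,x:x+w],None,fx=k,fy=k,interpolation=cv2.INTER_CUBIC)
a=f(s,130,180,130,75,6)[:,:780]
A=np.hstack([f(s,130,180,66,50,6),f(s,250,235,66,50,6)])
B=np.hstack([f(d,195,150,66,50,6),f(d,165,210,66,50,6)])
cv2.imwrite('pics/c1.png',np.vstack([A,B]))
```

```text
(no output)
```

View pics/c1.png

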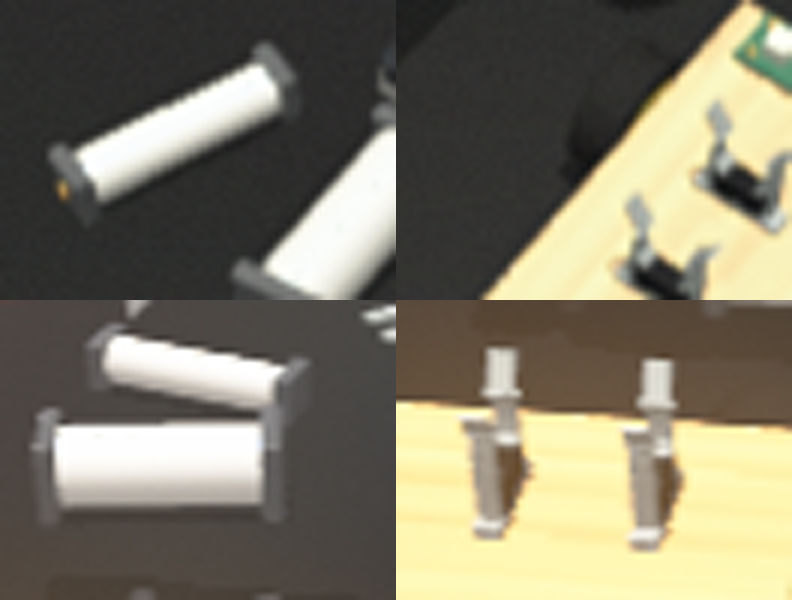

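The crop confirms it. The top pack, scene (160,202), is slim and long, with a tube about 4:1 in length to width. The pack beside it, with the same length but a fatter tube, is the thick one. Next I compute positions for the pack and the seat from both views.

```bash
cat >> h.py <<'E'
def onplane(K,P,px,z):
    u,v=px; d=P[:3,:3]@np.array([(u-K[0,2])/K[0,0],-(v-K[1,2])/K[1,1],-1]); o=P[:3,3]
    return o+d*(z-o[2])/d[2]
E
python3 - <<'E'
from h import *
S=np.load('pics/s0.png.npz');D=np.load('pics/d0.png.npz')
def rep(n,C,pts,z):
    q=np.array([onplane(C['K'],C['pose'],p,z) for p in pts]);print(n,q[:,:2].round(4).tolist(),'mean',q.mean(0).round(4));return q
for n,C,p in(('S',S,[(130+92/6,180+178/6),(130+272/6,180+85/6)]),('D',D,[(195+110/6,150+57/6),(195+278/6,150+87/6)])):
    q=rep('pack'+n,C,p,.016);d=q[1]-q[0];print(np.linalg.norm(d),np.degrees(np.arctan2(d[1],d[0])))
for n,C,p in(('S',S,[(290.2,268.8),(302.7,276.7),(304,253),(314.8,260.8)]),('D',D,[(179,230.8),(182.8,218.3),(205.2,232.2),(208.5,220.3)])):
    q=rep('clip'+n,C,p,.123);d=q[2:].mean(0)-q[:2].mean(0);print(np.linalg.norm(d),np.degrees(np.arctan2(d[1],d[0])))
E
```

```text
packS [[0.5804, -0.3144], [0.4785, -0.2853]] mean [ 0.5294 -0.2999  0.016 ]
0.1059736786430909 164.05885009374143
packD [[0.5841, -0.3193], [0.4811, -0.2905]] mean [ 0.5326 -0.3049  0.016 ]
0.10692759884511963 164.37495371026338
clipS [[0.5517, 0.1895], [0.5522, 0.2268], [0.4908, 0.1914], [0.4944, 0.2261]] mean [0.5223 0.2085 0.123 ]
0.059300344005225575 179.4482706731275
clipD [[0.5448, 0.232], [0.5487, 0.1856], [0.4872, 0.2316], [0.4891, 0.1878]] mean [0.5175 0.2092 0.123 ]
0.05863708941834949 179.16210630089796
```

Call:
apply_moves --pt "95 -0.19 -3.02 0 0 0 0.129" --pt "95 -0.19 -3.02 0 0 0 0.129" --pt "95 -0.19 -3.02 0 0 0 0.129" --pt "95 -0.19 -3.02 0 0 0 0.129" --pt "95 -0.19 -3.02 0 0 0 0.129" --pt "95 -0.19 -3.02 0 0 0 0.129" --pt "95 -0.19 -3.02 0 0 0 0.129" --pt "95 -0.19 -3.02 0 0 0 0.129" --pt "95 -0.19 -3.02 0 0 0 0.129" --pt "95 -0.19 -3.02 0 0 0 0.129" --grip_force 55

```text
time_s: 1.1
ee_pos: [0.5307, -0.3032, 0.2301]
eef_rot: [3.141, -0.001, 2.866]
force: [0.2, 0.8, -0.1]
grip_width: 0.059
grip_force: 0.0
```

Call:
apply_moves --pt "95 0 0 0 0 0 0" --pt "95 0 0 0 0 0 0"

```text
time_s: 1.3
ee_pos: [0.5308, -0.302, 0.2299]
eef_rot: [3.141, -0.001, 2.858]
force: [0.0, 0.6, -0.5]
grip_width: 0.0589
grip_force: 0.0
```

Run:
```python
from h import *
o=ctrl.get_obs();c=snap('wrist','w1.png')
np.savez('pics/w1o.npz',p=o['ee_pos'],r=o['eef_rot'])
print(o['ee_pos'],o['eef_rot'],o['grip_width'],o['time_s'],c['hand_eye'].round(3).tolist(),c['K'].round(1).tolist(),[k for k in c])
cv2.imwrite('pics/w1b.png',cv2.resize(cv2.imread('pics/w1.png'),(768,576)))
```

```text
[ 0.53076592 -0.30201121  0.22985855] [ 3.14115874e+00 -9.60347889e-04  2.85778844e+00] 0.05890599747258774 1.3 [[-0.001, 0.969, 0.246, 0.07], [1.0, 0.001, -0.001, 0.0], [-0.001, 0.246, -0.969, -0.155], [0.0, 0.0, 0.0, 1.0]] [[319.4, 0.0, 258.0], [0.0, 319.4, 196.0], [0.0, 0.0, 1.0]] ['img', 'K', 'hand_eye']
```

View pics/w1b.png

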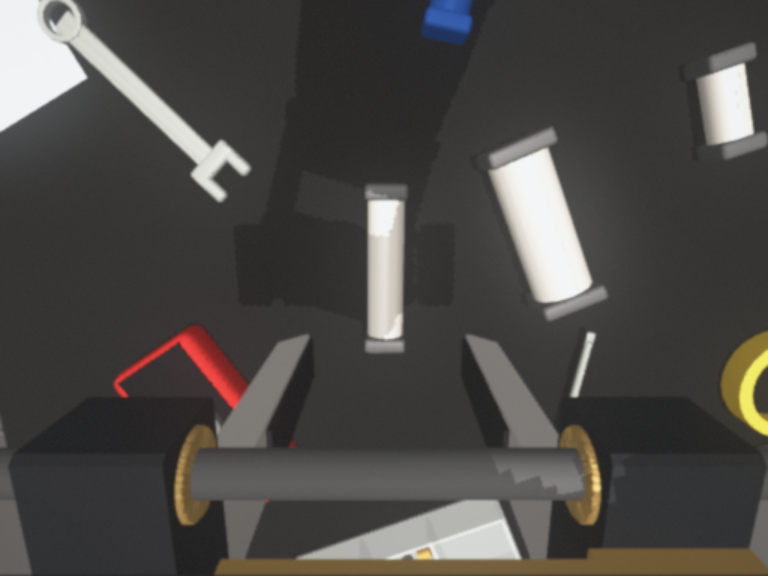

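The slim pack is centred in the wrist view, with cap edges at (386,185) and (385,352). The thick pack at (540,230) is well clear of the fingers' path. Next I refine the pack pose.

```bash
cat >> h.py <<'E'
def wristpose(o,he):
    T=np.eye(4);T[:3,:3]=R.from_euler('xyz',o['eef_rot']).as_matrix();T[:3,3]=o['ee_pos'];return T@he
E
python3 - <<'E'
from h import *
W=np.load('pics/w1.png.npz');o=np.load('pics/w1o.npz')
P=wristpose(dict(ee_pos=o['p'],eef_rot=o['r']),W['hand_eye'])
f=lambda x,y,z:onplane(W['K'],P,(x/1.5,y/1.5),z)
a,b=f(386,186,.032),f(384.5,352,.032);d=b-a
print(a,b,(a+b)/2,np.linalg.norm(d),np.degrees(np.arctan2(d[1],d[0])))
a,b=f(386.5,199,.016),f(385,339,.016);d=b-a
print((a+b)/2,np.linalg.norm(d),np.degrees(np.arctan2(d[1],d[0])))
t=f(540,230,.024);u=(t-o['p'])[:2];y=R.from_euler('xyz',o['r']).as_matrix()[:2,1];print('thick',t,u@y)
E
```

```text
[ 0.47257561 -0.28499812  0.032     ] [ 0.59393024 -0.32184201  0.032     ] [ 0.53325292 -0.30342007  0.032     ] 0.12682436169268574 -16.88856263874274
[ 0.53571636 -0.30376829  0.016     ] 0.11175661925602544 -16.968351103029473
thick [ 0.53624432 -0.18313634  0.024     ] 0.11565352109051803
```

Call:
apply_moves --pt "95 0.1 -0.1 -4 0 0 0" --pt "95 0 0 -4 0 0 0" --pt "95 0 0 -4 0 0 0" --pt "95 0 0 -3.5 0 0 0" --pt "95 0 0 -2.5 0 0 0" --pt "95 0 0 -1.4 0 0 0" --pt "95 0 0 -0.7 0 0 0" --pt "95 0 0 0 0 0 0" --pt "95 0 0 0 0 0 0"

```text
time_s: 2.25
ee_pos: [0.5326, -0.3031, 0.0307]
eef_rot: [-3.141, 0.002, 2.861]
force: [0.3, -0.0, 0.3]
grip_width: 0.0585
grip_force: 0.0
```

Call:
apply_moves --pt "255 0 0 0 0 0 0" --pt "255 0 0 0 0 0 0" --pt "255 0 0 0 0 0 0" --pt "255 0 0 0 0 0 0" --pt "255 0 0 0 0 0 0" --pt "255 0 0 0 0 0 0" --grip_force 55

```text
time_s: 2.85
ee_pos: [0.5321, -0.3031, 0.0297]
eef_rot: [-3.141, 0.0, 2.861]
force: [-1.1, 0.1, 2.8]
grip_width: 0.0267
grip_force: 55.0
```

Call:
apply_moves --pt "255 0 0 1 0 0 0" --pt "255 0 0 3 0 0 0" --pt "255 0 0 4 0 0 0" --pt "255 0 0 4 0 0 0" --pt "255 0 0 4 0 0 0" --pt "255 0 0 2 0 0 0" --pt "255 0 2 0 0 0 0.03" --pt "255 -0.1 3 0 0 0 0.03" --pt "255 -0.1 4 0 0 0 0.03" --pt "255 -0.1 4 0 0 0 0.03"

```text
time_s: 3.85
ee_pos: [0.5285, -0.1717, 0.2098]
eef_rot: [3.141, -0.0, 2.981]
force: [0.9, -0.0, -0.7]
grip_width: 0.0271
grip_force: 55.0
```

Call:
apply_moves --pt "255 -0.1 4.2 0 0 0 0.03" --pt "255 -0.1 4.5 0 0 0 0.03" --pt "255 -0.1 4.5 0 0 0 0.03" --pt "255 -0.1 4.5 0 0 0 0.03" --pt "255 -0.1 4.5 0 0 0 0.029" --pt "255 -0.1 4.5 0 0 0 0" --pt "255 -0.1 4.5 0 0 0 0" --pt "255 -0.1 4 0 0 0 0" --pt "255 -0.1 2 0 0 0 0" --pt "255 -0.1 1 0 0 0 0"

```text
time_s: 4.85
ee_pos: [0.5185, 0.2107, 0.2097]
eef_rot: [3.142, -0.0, 3.132]
force: [0.3, -0.0, -1.7]
grip_width: 0.027
grip_force: 55.0
```

Call:
apply_moves --pt "255 0 0 0 0 0 0" --pt "255 0 0 0 0 0 0"

```text
time_s: 5.05
ee_pos: [0.5191, 0.2081, 0.2095]
eef_rot: [-3.141, -0.0, 3.129]
force: [-0.1, 0.3, -1.7]
grip_width: 0.0267
grip_force: 55.0
```

Run:
```python
from h import *
o=ctrl.get_obs();c=snap('wrist','w2.png')
np.savez('pics/w2o.npz',p=o['ee_pos'],r=o['eef_rot'])
print(o['ee_pos'],o['eef_rot'],o['grip_width'],o['time_s'],o['force'])
snap('scene','s2.png');snap('side','d2.png')
cv2.imwrite('pics/w2b.png',cv2.resize(cv2.imread('pics/w2.png'),(768,576)))
s=cv2.imread('pics/s2.png');d=cv2.imread('pics/d2.png')
f=lambda im,x,y,w,h,k:cv2.resize(im[y:y+h,x:x+w],None,fx=k,fy=k,interpolation=cv2.INTER_CUBIC)
cv2.imwrite('pics/c2.png',np.hstack([f(s,245,190,100,145,4),f(d,145,120,100,145,4)]))
```

```text
[0.51906031 0.20811469 0.20954389] [-3.14133867e+00 -4.89202936e-05  3.12925605e+00] 0.026744853521137073 5.05 [-0.09812378  0.32212451 -1.68873639]
```

View pics/w2b.png

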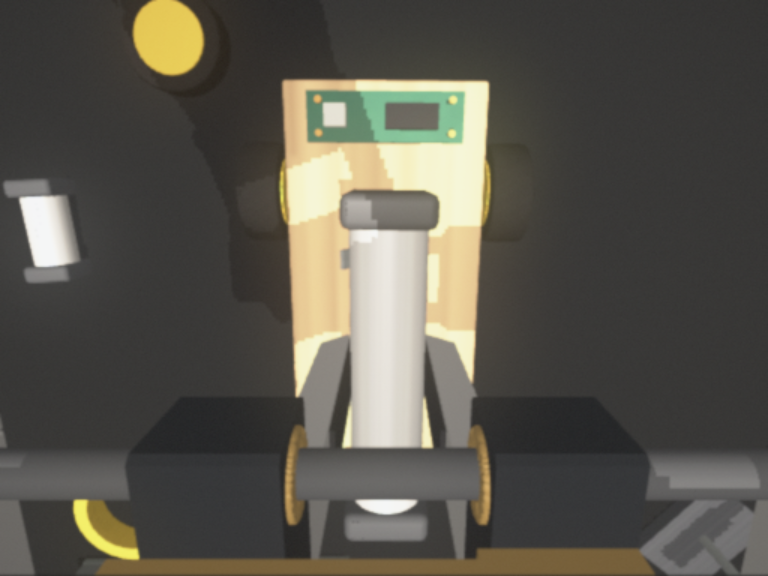

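View pics/c2.png

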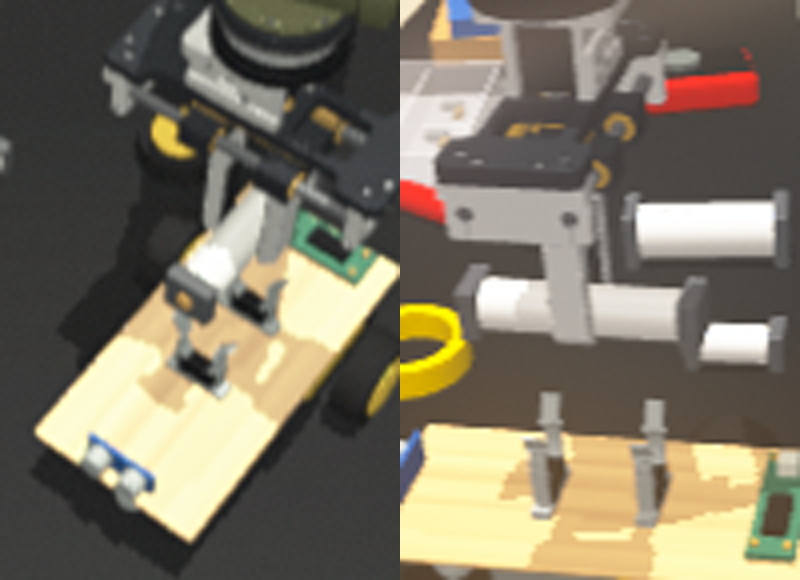

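The wrist view shows the pack held level over the rover. The top cap spans rows 191–229 at x about 389, the bottom cap rows 514–540 at x about 386.5, and the deck centre line is at x about 385. The side and scene crops show the clips just below it. Next I compute the offsets.

Run:
```python
from h import *
W=np.load('pics/w2.png.npz');o=np.load('pics/w2o.npz')
P=wristpose(dict(ee_pos=o['p'],eef_rot=o['r']),W['hand_eye'])
f=lambda x,y,z:onplane(W['K'],P,(x/1.5,y/1.5),z).round(4)
zp=.2095-.0137; t=zp+.016
a,b,c,d=f(389.5,191,t),f(389.5,229,t),f(386.5,514,t),f(386.5,540,t)
print('caps',a,b,c,d,'mid out',(a+d)/2,'mid in',(b+c)/2, 'slope deg',np.degrees((d-a)[1]/(d-a)[0]))
for y in(80,390):
  l={80:(283,488),390:(295,475)}[y]
  p,q=f(l[0],y,.066),f(l[1],y,.066);print('deck',p,q,(p+q)/2)
print('tip near lip left clip',f(341,258,.123),f(433,278,.1))
S=np.load('pics/s2.png.npz');D=np.load('pics/d2.png.npz')
g=lambda C,x,y,ox,oy,z:onplane(C['K'],C['pose'],(ox+x/4,oy+y/4),z).round(4)
print('side tube ends',g(D,78,302,145,120,zp),g(D,283,313,145,120,zp))
L=[g(D,x-400,y,145,120,.123) for x,y in((550,394),(654,402),(533,440),(640,450))];print('side lips',*L,np.mean(L,0))
L=[g(S,x,y,245,190,.123) for x,y in((182,318),(224,347),(273,280))];print('scene lips',*L)
print('scene cap front face c',g(S,185,297,245,190,zp))
```

```text
caps [0.4549 0.2098 0.2118] [0.4667 0.2096 0.2118] [0.5722 0.2072 0.2118] [0.5837 0.2071 0.2118] mid out [0.5193  0.20845 0.2118 ] mid in [0.51945 0.2084  0.2118 ] slope deg -1.201076123333239
deck [0.3968 0.1499 0.066 ] [0.3984 0.2681 0.066 ] [0.3976 0.209  0.066 ]
deck [0.5911 0.145  0.066 ] [0.5928 0.2668 0.066 ] [0.59195 0.2059  0.066  ]
tip near lip left clip [0.4912 0.1851 0.123 ] [0.5074 0.2343 0.1   ]
side tube ends [0.5753 0.207  0.1958] [0.4644 0.2077 0.1958]
side lips [0.5492 0.1864 0.123 ] [0.4889 0.1885 0.123 ] [0.5472 0.2294 0.123 ] [0.4874 0.2326 0.123 ] [0.518175 0.209225 0.123   ]
scene lips [0.5529 0.1913 0.123 ] [0.5548 0.2235 0.123 ] [0.4947 0.2217 0.123 ]
scene cap front face c [0.5818 0.2066 0.1958]
```

Call:
apply_moves --pt "255 0.15 0.05 -1.5 0 0 0" --pt "255 0 0 -2 0 0 0" --pt "255 0 0 -1 0 0 0" --pt "255 0 0 -0.6 0 0 0" --pt "255 0 0 0 0 0 0" --pt "255 0 0 0 0 0 0"

```text
time_s: 5.8
ee_pos: [0.5208, 0.2095, 0.1592]
eef_rot: [3.141, 0.001, 3.13]
force: [-0.3, 0.5, -1.7]
grip_width: 0.0272
grip_force: 55.0
```

Run:
```python
from h import *
o=ctrl.get_obs();c=snap('wrist','w3.png')
np.savez('pics/w3o.npz',p=o['ee_pos'],r=o['eef_rot'])
print(o['ee_pos'],o['eef_rot'],o['force'])
snap('scene','s3.png');snap('side','d3.png')
s=cv2.imread('pics/s3.png');d=cv2.imread('pics/d3.png');w=cv2.imread('pics/w3.png')
f=lambda im,x,y,w,h,k:cv2.resize(im[y:y+h,x:x+w],None,fx=k,fy=k,interpolation=cv2.INTER_CUBIC)
cv2.imwrite('pics/c3.png',np.vstack([np.hstack([f(s,265,225,66,50,6),f(d,150,195,66,50,6)]),np.hstack([f(w,180,110,132,100,3),f(w,180,260,132,100,3)])]))
```

```text
[0.52079341 0.20946675 0.15916212] [3.14128634e+00 8.33082302e-04 3.12960850e+00] [-0.33269364  0.52246487 -1.72872958]
```

View pics/c3.png

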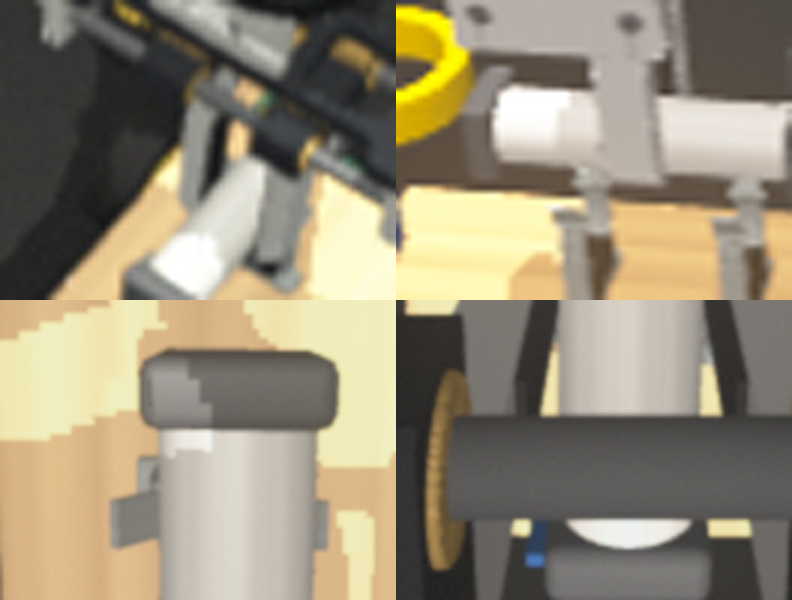

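Run:
```python
from h import *
W=np.load('pics/w3.png.npz');o=np.load('pics/w3o.npz')
P=wristpose(dict(ee_pos=o['p'],eef_rot=o['r']),W['hand_eye'])
f=lambda x,y,z:onplane(W['K'],P,(180+x/3,110+(y-300)/3),z).round(4)
g=lambda x,y,z:onplane(W['K'],P,(180+(x-396)/3,260+(y-300)/3),z).round(4)
zp=.1592-.0137;t=zp+.016
print('cap top out/in',f(239,352,t),f(238,429,t),'cap bottom in/out',g(629,548,t),g(629,598,t))
print('tube axis',f(237,500,zp),'L/R lip edge',f(112,525,.123),f(328,523,.123),'rows',f(112,503,.123),f(112,548,.123))
D=np.load('pics/d3.png.npz')
h=lambda x,y,z:onplane(D['K'],D['pose'],(150+(x-396)/6,195+y/6),z).round(4)
print('side tube +x end',h(500,125,zp),'far lips',h(590,172,.123),h(748,180,.123),'near',h(573,215,.123),h(733,222,.123))
```

```text
cap top out/in [0.4566 0.2111 0.1615] [0.4685 0.2108 0.1615] cap bottom in/out [0.5739 0.2086 0.1615] [0.5849 0.2084 0.1615]
tube axis [0.483  0.2105 0.1455] L/R lip edge [0.4922 0.1851 0.123 ] [0.4924 0.229  0.123 ] rows [0.4876 0.1853 0.123 ] [0.497  0.1849 0.123 ]
side tube +x end [0.5744 0.2105 0.1455] far lips [0.5444 0.2058 0.123 ] [0.4851 0.2052 0.123 ] near [0.5437 0.232  0.123 ] [0.4853 0.2307 0.123 ]
```

The wrist view shows the clip lips at x = 112 and 328 in the crop, with the tube centred at 237. The pack therefore sits about 3.4 mm too far in +y and about 1.2 mm short in x. I'll correct that and lower to just above contact.

Call:
apply_moves --pt "255 0.12 -0.34 0 0 0 0" --pt "255 0 0 0 0 0 0" --pt "255 0 0 -1 0 0 0" --pt "255 0 0 -0.8 0 0 0" --pt "255 0 0 -0.4 0 0 0" --pt "255 0 0 -0.2 0 0 0" --pt "255 0 0 0 0 0 0"

```text
time_s: 6.65
ee_pos: [0.5216, 0.2061, 0.1341]
eef_rot: [-3.141, -0.001, 3.13]
force: [-1.2, 0.6, -1.6]
grip_width: 0.0264
grip_force: 55.0
```

Call:
apply_moves --pt "255 0 0 -0.2 0 0 0" --pt "255 0 0 -0.2 0 0 0" --pt "255 0 0 -0.2 0 0 0"

```text
time_s: 6.95
ee_pos: [0.5225, 0.2063, 0.13]
eef_rot: [3.141, 0.003, 3.13]
force: [-2.6, -1.6, 16.7]
grip_width: 0.0267
grip_force: 55.0
```

Call:
apply_moves --pt "255 0 0 -0.2 0 0 0" --pt "255 0 0 -0.2 0 0 0" --pt "255 0 0 0 0 0 0"

```text
time_s: 7.25
ee_pos: [0.5232, 0.2063, 0.1267]
eef_rot: [3.14, 0.005, 3.13]
force: [2.0, -1.0, 12.4]
grip_width: 0.0269
grip_force: 55.0
```

Call:
apply_moves --pt "255 0 0 -0.2 0 0 0" --pt "255 0 0 -0.2 0 0 0" --pt "255 0 0 0 0 0 0"

```text
time_s: 7.55
ee_pos: [0.5232, 0.2062, 0.1223]
eef_rot: [3.14, 0.005, 3.13]
force: [2.6, -2.2, 9.7]
grip_width: 0.0268
grip_force: 55.0
```

Call:
apply_moves --pt "255 0 0 -0.2 0 0 0" --pt "255 0 0 -0.2 0 0 0" --pt "255 0 0 0 0 0 0"

```text
time_s: 7.85
ee_pos: [0.5222, 0.2061, 0.1168]
eef_rot: [3.141, 0.002, 3.13]
force: [4.1, -0.3, 0.1]
grip_width: 0.0269
grip_force: 55.0
```

Call:
apply_moves --pt "255 0 0 -0.2 0 0 0" --pt "255 0 0 -0.2 0 0 0" --pt "255 0 0 0 0 0 0"

```text
time_s: 8.15
ee_pos: [0.5217, 0.2061, 0.1134]
eef_rot: [3.142, 0.0, 3.13]
force: [-5.0, -1.7, 13.7]
grip_width: 0.0268
grip_force: 55.0
```

Call:
apply_moves --pt "255 0 0 -0.1 0 0 0" --pt "255 0 0 -0.1 0 0 0" --pt "255 0 0 0 0 0 0"

```text
time_s: 8.45
ee_pos: [0.5219, 0.2061, 0.1133]
eef_rot: [3.141, 0.001, 3.13]
force: [-14.6, -6.8, 33.4]
grip_width: 0.0266
grip_force: 55.0
```

The pack is against the saddles: force rises with no further travel. I'll relax the press, release and lift away.

Call:
apply_moves --pt "255 0 0 0.25 0 0 0" --pt "255 0 0 0 0 0 0" --pt "95 0 0 0 0 0 0" --pt "95 0 0 0 0 0 0" --pt "95 0 0 0 0 0 0" --pt "95 0 0 0 0 0 0"

```text
time_s: 9.05
ee_pos: [0.5216, 0.2061, 0.1126]
eef_rot: [-3.142, -0.0, 3.13]
force: [-0.5, -0.7, -0.7]
grip_width: 0.0556
grip_force: 0.0
```

Call:
apply_moves --pt "95 0 0 1 0 0 0" --pt "95 0 0 2 0 0 0" --pt "95 0 0 3 0 0 0" --pt "95 0 0 3 0 0 0" --pt "95 0 0 1 0 0 0" --pt "95 0 0 0 0 0 0" --pt "95 0 0 0 0 0 0"

```text
time_s: 9.75
ee_pos: [0.5213, 0.206, 0.2118]
eef_rot: [-3.141, -0.001, 3.13]
force: [-0.0, 0.2, -0.7]
grip_width: 0.0591
grip_force: 0.0
```

Run:
```python
from h import *
o=ctrl.get_obs();c=snap('wrist','w4.png')
np.savez('pics/w4o.npz',p=o['ee_pos'],r=o['eef_rot'])
print(o['ee_pos'],o['eef_rot'],o['force'],o['grip_width'])
snap('scene','s4.png');snap('side','d4.png')
s=cv2.imread('pics/s4.png');d=cv2.imread('pics/d4.png');w=cv2.imread('pics/w4.png')
f=lambda im,x,y,w,h,k:cv2.resize(im[y:y+h,x:x+w],None,fx=k,fy=k,interpolation=cv2.INTER_CUBIC)
cv2.imwrite('pics/c4.png',np.vstack([np.hstack([f(s,260,240,80,60,5),f(d,150,205,80,60,5)]),np.hstack([f(w,160,90,200,150,2),f(w,160,230,200,150,2)])]))
```

```text
[0.52134109 0.20596367 0.21181152] [-3.14113693e+00 -1.30700156e-03  3.12973445e+00] [-0.02966193  0.24905791 -0.65133597] 0.05908345802123741
```

View pics/c4.png

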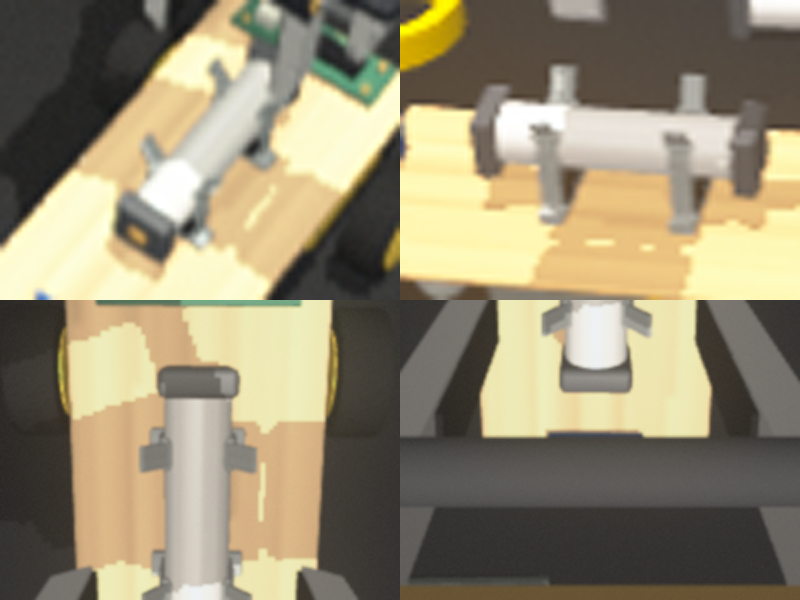

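The pack sits level in both clips with the lips closed over the tube. I'll check centring and height numerically before handing in.

Run:
```python
from h import *
W=np.load('pics/w4.png.npz');o=np.load('pics/w4o.npz')
P=wristpose(dict(ee_pos=o['p'],eef_rot=o['r']),W['hand_eye'])
f=lambda x,y,z,oy=90:onplane(W['K'],P,(160+x/2,oy+(y-300)/2),z).round(4)
g=lambda x,y,z:f(x-400,y,z,230)
a,d=f(198,368,.116),g(596,390,.116);b,c=f(198,397,.116),g(596,366,.116)
l1=(f(142,458,.123)+f(255,457,.123))/2;l2=(g(544,321,.123)+g(651,321,.123))/2
print('caps',a,b,c,d,'mid',(a+d)/2,'clips',l1,l2,(l1+l2)/2, 'len',d-a)
```

```text
caps [0.4582 0.2076 0.116 ] [0.4691 0.2075 0.116 ] [0.574  0.2053 0.116 ] [0.5853 0.2052 0.116 ] mid [0.52175 0.2064  0.116  ] clips [0.4916  0.20735 0.123  ] [0.5506 0.2063 0.123 ] [0.5211   0.206825 0.123   ] len [ 0.1271 -0.0024  0.    ]
```

The pack is centred on the clips to within about 1 mm, and it is level, home and released.

```bash
python3 -c "
from station import ctrl
print(ctrl.hand_in())"
```

```text
the job is handed in; nothing more can be done
None
```

The slim long pack is pressed home in both rover clips, level and centred to about 1 mm, then released; the short, thick and blue packs were not touched, and the job was handed in at about 10 s of the 40 s allowed.

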